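Square up a tube block and load it on the bench heater

ROBOT

A 7-joint arm with a two-finger parallel gripper is mounted at the origin on the work surface. World frame = base frame: x ahead of the robot, y to its left, z up, the work surface at z = 0. Lengths are in m, angles in rad, forces in N, time in s.
With the tool pointing down it reaches from about 0.35 to 0.9 m from the base axis. Payload 8.1 kg.
Tool frame: the origin (TCP) lies midway between the tips of the shut fingers; the grasp point (between the pads) lies arm.grasp_offset behind it (arm.grasp_offset is the distance from the TCP to the grasp point, in m); z points along the fingers, y is the line along which they close (so a half turn about z gives the same grasp; the last joint's range is limited). The gripper opens to 92 mm and grips with 3 to 60 N. Pads are 19 mm wide; open, the fingers measure 130 mm over their backs; the gripper's body (75 mm by 190 mm) begins 47 mm behind the grasp point.
Start: joints at [1.219, 0.434, 0.025, 1.573, -0.012, 1.134, -0.075], TCP at [0.154, -0.606, 0.227] pointing down, gripper open.
Joint ranges: [-2.62, 2.62], [-0.44, 2.09], [-1.27, 1.32], [0.08, 2.57], [-1.32, 4.46], [0.12, 2], [-2.74, 2.74]. Speed limits (rad/s): [2.22, 2.22, 3.01, 3.01, 3.14, 3.14, 3.14].

INTERFACE

Orientations are given as a rotation vector (axis times angle).
In Python, from cell import observe, imaging, arm gives the robot as it stands.
- The arm moves only by the tool apply_moves, never from a script. Its argument "commands" is a list of rows, each a list of 5 numbers: the opening in per cent of the stroke, from 0 (shut) to 100 (fully open), then the shift along the world's x, y, z in units of 0.06 m (1.0 is 0.06 m), then the turn about the world's z in units of 0.5 rad (1.0 is 0.5 rad). A call has 1 to 12 rows; each row shifts and turns the commanded pose from where the row before left it; what a row does not reach is not made up. A row lasts 1/8 s, in which the tool goes at most 62.5 mm and 10.7 degrees, less where a joint would pass 70% of its speed; a pose out of reach is approached as far as the arm can. A call with a number of a shift or a turn outside -1 to 1 is refused whole. A call with a gripper value outside its range is refused whole. The fingers move at their own pace and stop on an object; "newtons" is the grip in N (left out, the last holds). Time passes only in rows, so rows that do not move let the fingers close. It gives the time, the measured TCP pose, the force, the opening and the grip force at its end, in the units of the state.
- observe(): the state, without advancing time (a new reading comes with each control period).
- imaging.get_image(name): name is "scene" or "top"; returns (picture, depth): 400x640x3 uint8, red, green, blue; 400x640 float32, m along the optical axis (not along the pixel's ray), 0 where there is no reading.
- imaging.camera_params(name): a dict with "camera_matrix" (3x3 intrinsics, pixels), "origin" and "rotation" of the camera in the world. Camera axes: x right, y up, looking along -z (the intrinsics and any distortion apply to the point x, -y, -z); pixel columns grow to the right and rows downward; lengths in m; the calibration is good to about 2 mm. A picture is of the moment at which its call begins. camera_params takes no time and is no camera call.
- arm.sign_off(): hands the job in; it is judged then, once.
The state is a dict: "clock": time; "joints": joint angles; "dq": joint speeds; "joint_efforts": joint torques, N m; "position": TCP position; "ee_rot": TCP orientation; "force": force on the tool from outside, world axes, zero at the start; "ft_torque": the same for the moment, N m; "width": opening from 0.0 (shut) to 1.0 (fully open); "gripper_force": force on a finger pad.
Only numpy, scipy, OpenCV 4.12 (cv2) and the standard library are available. Lean on these libraries where they do the work, as an engineer would, in place of code of your own. Each camera call takes 0.05 s, during which the arm holds its last target. There are 200 camera calls.

TASK

Two drilled metal tube blocks stand on the cell-culture bench. Square the shorter one, with the six wide wells, into the corner of the low L-shaped steel fence, its long side flush along the longer fence and its end flush against the shorter fence, and let go of it there. Then pick it up and set it down flat in the recess on top of the white bench heater, its long side along the recess's long side, and leave the longer block alone.

Things in the scene. Friction and masses are not known exactly. Their poses are not given: they have to be found in the camera images.
- block: the shorter tube block: bare aluminium, six wide wells (two rows of three, 18 mm across) in its top; 55 mm along its x, 90 mm along its y, 50 mm tall, about 0.5 kg, upright and loose on the bench. Origin: centre of its underside, z up. Its sides are flat and upright; it slides when pushed and can be gripped across its 55 mm width
- long_block: the longer tube block, to be left alone: the same aluminium, ten narrow wells; 55 mm along its x, 130 mm along its y, 50 mm tall, about 0.8 kg, loose. Origin: centre of its underside, z up
- corner: low L-shaped steel fence fixed to the bench, 10 mm tall, 12 mm thick. Origin: its inner corner at bench height, z up. Longer fence's inner face: plane x = 0, y from 0 to -110 mm, metal on the +x side. Shorter fence's: plane y = 0, x from 0 to -60 mm, metal on the +y side. A squared-up block has its origin at x = -27.5, y = -45 mm, its y axis along this y (either way round)
- recess (a point): centre of the floor of the rectangular recess on top of the white bench heater (fixed, 190 x 190 mm, recess floor 70 mm above the bench). The recess is 85 mm along this frame's x and 120 mm along its y, with a grey rim 8 mm high and 12 mm thick around it, open above; z up
There are look-alikes about, which are no part of the job. Leave any orange look-alike of the corner alone.

How it is judged:
On the way:
1. the shorter block stands in the corner of the fence, within 10 mm of flush against both fences and within 10 degrees of square, and nothing holds or pushes it (x of block in the frame of corner between -0.0375 and -0.0175 m and y of block in the frame of corner between -0.055 and -0.035 m and z of block in the frame of corner below 0.005 m and angle between the y axis of block and the y axis of corner, either way round below 0.175 rad and angle between block's own z axis and vertical below 0.1 rad and contact force between block and the fingers below 0.2 N and contact force between block and the arm below 0.2 N), for 0.2 s.
At the end, for the whole second after the job is handed in: the shorter block stands upright, flat and at rest on the floor of the heater's recess (within 20 mm of its centre, its bottom within 5 mm of the floor), its long side within 11 degrees of the recess's long side, and the longer block is within 25 mm of where it was at the start (x of block in the frame of recess between -0.02 and 0.02 m and y of block in the frame of recess between -0.02 and 0.02 m and z of block in the frame of recess between -0.005 and 0.005 m and angle between block's own z axis and vertical below 0.1 rad and angle between the y axis of block and the y axis of recess, either way round below 0.2 rad and linear speed of block below 0.02 m/s and distance of long_block from where it was at the start of the episode below 0.025 m); the robot touches nothing.
It fails at once if the longer block is moved more than 25 mm or tipped (distance of long_block from where it was at the start of the episode above 0.025 m or angle between long_block's own z axis and vertical above 0.3 rad).
It also fails if it takes over 67 s, if anything falls off the work surface, if the arm or the gripper's body presses on something with over 40 N, if the wrist force passes 120 N, or if a joint passes its speed limit or range.

## Working session

There is one attempt and no reset: what is moved stays moved. The work goes in short steps, Python scripts to look and compute and a tool call to move; the robot and the scene stay as the last step left them, time stands still between calls to the robot, and variables do not carry over. Pictures are saved under pics/ and viewed, at most 10 in all, crops included, and the job is handed in when it is done.

Besides the shell and the picture viewer there is one more tool, called as name(argument=value, ...), one argument or row to a line, values as JSON. apply_moves: Moves the arm, as the interface text tells. Its arguments: {"type":"object","properties":{"commands":{"type":"array"},"newtons":{"type":"number"}},"required":["commands"]}

```bash
mkdir -p pics
cat > h.py <<'E'
import numpy as np,cv2
from cell import observe,imaging,arm
def grab(n,tag=None):
    im,d=imaging.get_image(n); p=imaging.camera_params(n)
    if tag: cv2.imwrite(f'pics/{tag}.png',im[:,:,::-1])
    return im,d,p
def cloud(d,p):
    K=np.array(p['camera_matrix']);R=np.array(p['rotation']);o=np.array(p['origin'])
    if R.shape!=(3,3): R=cv2.Rodrigues(R)[0]
    v,u=np.mgrid[:d.shape[0],:d.shape[1]]
    P=np.stack([(u-K[0,2])/K[0,0]*d,-(v-K[1,2])/K[1,1]*d,-d],-1)
    return P@R.T+o
def ray(u,v,z,p):
    K=np.array(p['camera_matrix']);R=np.array(p['rotation']);o=np.array(p['origin'])
    r=R@np.array([(u-K[0,2])/K[0,0],-(v-K[1,2])/K[1,1],-1]); return o+r*(z-o[2])/r[2]
E
python3 - <<'E'
from h import *
for n in('scene','top'):
    im,d,p=grab(n,n+'0'); np.savez(f'{n}0',im=im,d=d); print(n,p)
print(observe(),arm.grasp_offset)
E
```

```text
scene {'camera_matrix': array([[408.66152385,   0.        , 316.39084828],
       [  0.        , 408.66152385, 192.8915151 ],
       [  0.        ,   0.        ,   1.        ]]), 'origin': array([1.01217689, 0.63362268, 0.84985634]), 'rotation': array([0.35731975, 0.92303768, 2.25930531])}
top {'camera_matrix': array([[402.26141428,   0.        , 316.48512595],
       [  0.        , 402.26141428, 202.25804117],
       [  0.        ,   0.        ,   1.        ]]), 'origin': array([0.34183572, 0.06267774, 0.95950337]), 'rotation': array([ 0.1583759 , -0.17148095, -1.70210184])}
{'clock': 0.1, 'joints': array([ 1.2194164 ,  0.43511935,  0.02497637,  1.57399428, -0.01159286,
        1.13401666, -0.07509817]), 'dq': array([ 6.29266086e-04, -8.77433989e-04,  2.38721353e-05, -2.98577073e-03,
       -3.68928077e-04, -6.47586734e-04,  1.39107612e-03]), 'joint_efforts': array([ 3.74531548e-03, -6.69135475e+01,  9.88028795e-01, -3.15147436e+01,
       -6.06593722e-02,  3.74877232e-02,  1.20597824e-04]), 'position': array([ 0.1537205 , -0.60532844,  0.22604917]), 'ee_rot': array([-3.11598377e+00, -3.89502707e-01,  4.78550570e-04]), 'force': array([-0.16314167,  0.52453361, -0.21224434]), 'ft_torque': array([-0.02781214,  0.00977505,  0.02298802]), 'gripper_force': 0.0, 'width': 0.9986652470953603} 0.0188
```

View pics/top0.png

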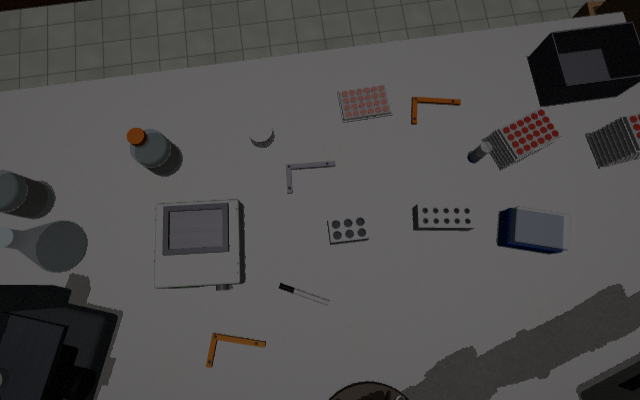

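View pics/scene0.png

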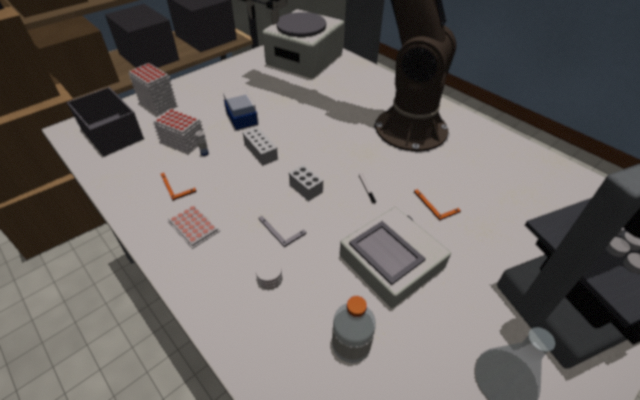

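Top view: the six-well block is at (348,230) and the ten-well long block at (443,217). The grey steel corner is at (289,165), and the orange look-alikes at (413,98) and (213,335). The heater recess is at (197,229). In the scene view the same things are at: block (306,181), long block (260,145), corner (286,243), recess (388,250). I choose the six-well block and the grey corner.

```bash
cat > m.py <<'E'
from h import *
def rect(P,m):
    q=P[m][:,:2].astype(np.float32)
    (c,s,a)=cv2.minAreaRect(q*1000); return np.round(c,1),np.round(s,1),round(a,1),m.sum()
def near(P,c,r): return np.hypot(P[...,0]-c[0],P[...,1]-c[1])<r
px={'top':dict(block=(348,230),long=(443,217),recess=(197,229),corner=(289,165)),'scene':dict(block=(306,181),long=(260,145),recess=(388,250),corner=(286,243))}
E
python3 - <<'E'
from m import *
for n in('top','scene'):
    z=np.load(n+'0.npz');im,d=z['im'],z['d'];p=imaging.camera_params(n);P=cloud(d,p)
    for k,h in(('block',.05),('long',.05),('recess',.07),('corner',.01)):
        u,v=px[n][k]; c=ray(u,v,h,p)
        N=near(P,c,.09); zz=P[...,2][N&(d>0)]
        print(n,k,c.round(3),'hist',np.histogram(zz,bins=np.arange(-.01,.1,.005))[0])
        if k in('block','long'):
            print('  rect',rect(P,near(P,c,.085 if k=='long' else .065)&(P[...,2]>.046)&(P[...,2]<.056)))
        if k=='recess': 
            for lo,hi in((.062,.073),(.074,.085)): print('  rect',lo,rect(P,near(P,c,.13)&(P[...,2]>lo)&(P[...,2]<hi)))
        if k=='corner':
            m=near(P,c,.13)&(P[...,2]>.006)&(P[...,2]<.014); print('  rect',rect(P,m))
z=np.load('top0.npz')['im'][60:320,140:480]
cv2.imwrite('pics/crop.png',cv2.convertScaleAbs(cv2.resize(z[:,:,::-1],(784,600),interpolation=2),alpha=1.6))
E
```

```text
Traceback (most recent call last):
  File "h.py", line 15, in ray
    r=R@np.array([(u-K[0,2])/K[0,0],-(v-K[1,2])/K[1,1],-1]); return o+r*(z-o[2])/r[2]
                                                                                 ~^^^
IndexError: invalid index to scalar variable.
```

```bash
sed -i "s/    r=R@np/    R=cv2.Rodrigues(R)[0] if R.shape!=(3,3) else R\n    r=R@np/" h.py
cat > meas.py <<'E'
from m import *
for n in('top','scene'):
    z=np.load(n+'0.npz');im,d=z['im'],z['d'];p=imaging.camera_params(n);P=cloud(d,p)
    for k,h in(('block',.05),('long',.05),('recess',.07),('corner',.01)):
        u,v=px[n][k]; c=ray(u,v,h,p)
        N=near(P,c,.09); zz=P[...,2][N&(d>0)]
        print(n,k,c.round(3),'hist',np.histogram(zz,bins=np.arange(-.01,.1,.005))[0])
        if k in('block','long'):
            print('  rect',rect(P,near(P,c,.085 if k=='long' else .065)&(P[...,2]>.046)&(P[...,2]<.056)))
        if k=='recess': 
            for lo,hi in((.062,.073),(.074,.085)): print('  rect',lo,rect(P,near(P,c,.13)&(P[...,2]>lo)&(P[...,2]<hi)))
        if k=='corner':
            m=near(P,c,.13)&(P[...,2]>.006)&(P[...,2]<.014); print('  rect',rect(P,m))
z=np.load('top0.npz')['im'][60:320,140:480]
cv2.imwrite('pics/crop.png',cv2.convertScaleAbs(cv2.resize(z[:,:,::-1],(784,600),interpolation=2),alpha=1.6))
E
python3 meas.py
```

```text
top block [ 0.457 -0.02   0.05 ] hist [   6 1859 1474   13   12    8  115  156   31   29   31  377  267    0
    0    0    0    0    0    0    0]
  rect (array([461.1, -21.6]), array([90.1, 55.2]), 88.7, np.int64(633))
top long [ 0.457 -0.24   0.05 ] hist [  14 1579 1144   51   21   14   58   82   45   74   94  715  472    0
    0    0    0    0    0    0    0]
  rect (array([ 458.8, -247.4]), array([130.9,  56. ]), 82.1, np.int64(1162))
top recess [0.503 0.315 0.07 ] hist [   0   47   41    0    0    0    0    0    0    0    0    0    0    2
   71 2268 1159 1019  104    0    0]
  rect 0.062 (array([474. , 319.3]), array([190.2, 189.7]), 85.4, np.int64(5550))
  rect 0.074 (array([504.1, 317.3]), array([146. , 109.6]), 85.5, np.int64(1187))
top corner [0.641 0.095 0.01 ] hist [  13 1879 1664  201  150   18   10    9   21   12   68   14    0    0
    0    0    0    0    0    0    0]
  rect (array([647.5,  80.8]), array([193.7, 149.2]), 89.1, np.int64(382))
scene block [ 0.475 -0.004  0.05 ] hist [  3 820 691  45  37  43  40  42  58  81  81 232 125   0   0   0   0   0
   0   0   0]
  rect (array([462.6, -20.8]), array([91.7, 58.2]), 89.4, np.int64(324))
scene long [ 0.476 -0.221  0.05 ] hist [  1 587 543  36  37  32  42  41  33  48  71 260 164   0   0   0   0   0
   0   0   0]
  rect (array([ 461.1, -240.5]), array([122.6,  57. ]), 81.0, np.int64(391))
scene recess [0.499 0.318 0.07 ] hist [   0  188  113   10   38   41   44   45   43   46   41   45   52   39
  104 1782  798  838   47    0    0]
  rect 0.062 (array([475.5, 319.7]), array([189.7, 190.3]), 85.4, np.int64(3996))
  rect 0.074 (array([504.8, 316.5]), array([146. , 112.9]), 84.9, np.int64(955))
scene corner [0.638 0.104 0.01 ] hist [   3 1449 1072  147  100    0    0    0    0    3   78    2    0    0
    0    0    0    0    0    0    0]
  rect (array([682.3,  84.4]), array([196.4, 140.7]), 27.3, np.int64(300))
```

View pics/crop.png

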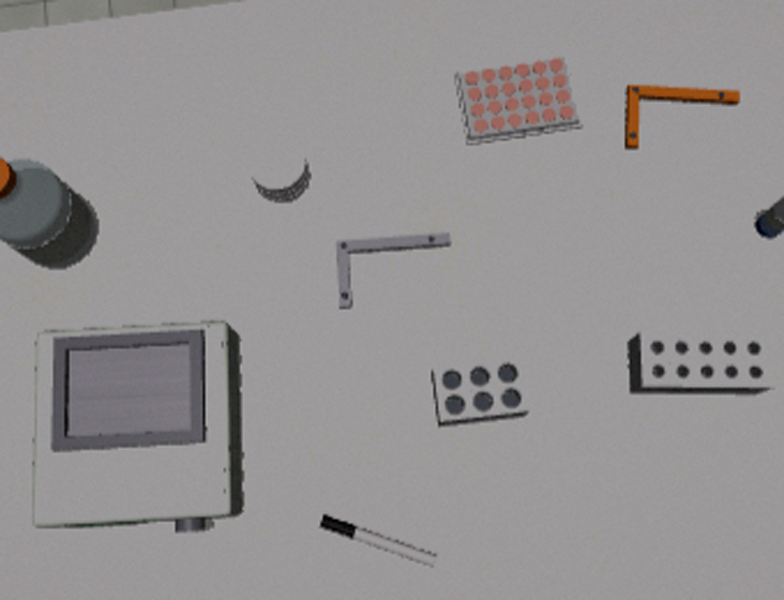

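The crop confirms the six wide wells in the chosen block at crop (482,393), and the grey steel fence corner at crop (343,243). Next I fit the corner.

Run:
```python
from m import *
for n in('top','scene'):
    z=np.load(n+'0.npz');d=z['d'];im=z['im'];p=imaging.camera_params(n);P=cloud(d,p)
    m=near(P,(.64,.05),.12)&(P[...,2]>.006)&(P[...,2]<.0145)
    _,l,s,_=cv2.connectedComponentsWithStats(m.astype(np.uint8)); i=1+s[1:,4].argmax(); m=l==i
    v,u=np.nonzero(m); Q=np.array([ray(a,b,.01,p) for a,b in zip(u,v)])[:,:2]
    print(n,m.sum(),'z',np.median(P[m][:,2]).round(4),'bbox',Q.min(0).round(3),Q.max(0).round(3))
    r=cv2.minAreaRect((Q*1000).astype(np.float32)); print(r)
    L=Q[(Q[:,1]<.06)];S=Q[Q[:,0]<Q[:,0].max()-.025]
    for nm,A in(('long',L),('short',S)):
        vx,vy,x,y=cv2.fitLine(A.astype(np.float32),cv2.DIST_L2,0,.001,.001).ravel()
        a=np.degrees(np.arctan2(vy,vx)); e=(A-[x,y])@[-vy,vx]; print(nm,len(A),round(a,2)%180,(round(x,4),round(y,4)),'halfw',np.percentile(e,[2,98]).round(4))
# objects near corner
    N=near(P,(.64,.1),.2)&(P[...,2]>.02); _,l,s,c=cv2.connectedComponentsWithStats(N.astype(np.uint8))
    for j in range(1,len(s)):
        if s[j,4]>40: q=P[l==j]; print('obj',q.mean(0).round(3),q.min(0).round(3),q.max(0).round(3))
```

```text
top 363 z 0.0096 bbox [ 0.573 -0.016] [0.644 0.108]
((605.3359985351562, 46.40680694580078), (120.3986587524414, 71.22314453125), 86.43972778320312)
long 160 86.6 (np.float32(0.6329), np.float32(0.0223)) halfw [-0.0063  0.0065]
short 89 175.57 (np.float32(0.595), np.float32(0.1015)) halfw [-0.0056  0.0059]
obj [0.726 0.154 0.042] [0.698 0.123 0.021] [0.76  0.185 0.048]
obj [0.531 0.24  0.066] [0.483 0.218 0.02 ] [0.565 0.284 0.082]
obj [0.478 0.004 0.043] [ 0.455 -0.03   0.022] [0.49  0.024 0.054]
scene 280 z 0.0096 bbox [ 0.573 -0.017] [0.645 0.111]
((606.5772094726562, 47.10365676879883), (125.47715759277344, 73.00325775146484), 86.89933776855469)
long 112 86.45 (np.float32(0.6347), np.float32(0.0224)) halfw [-0.0063  0.0064]
short 77 174.93 (np.float32(0.5967), np.float32(0.102)) halfw [-0.0066  0.0071]
obj [0.48  0.006 0.039] [ 0.455 -0.029  0.02 ] [0.492 0.025 0.053]
obj [0.548 0.25  0.062] [0.487 0.219 0.02 ] [0.568 0.286 0.082]
obj [0.732 0.158 0.041] [0.7   0.122 0.02 ] [0.761 0.185 0.046]
```

apply_moves(
  commands=[
    [100, 0.425, 0.81, 0, 0.218],
    [100, 0.425, 0.81, 0, 0.218],
    [100, 0.425, 0.81, 0, 0.218],
    [100, 0.425, 0.81, 0, 0.218],
    [100, 0.425, 0.81, 0, 0.218],
    [100, 0.425, 0.81, 0, 0.218],
    [100, 0.425, 0.81, 0, 0.218],
    [100, 0.425, 0.81, 0, 0.218],
    [100, 0.425, 0.81, 0, 0.218],
    [100, 0.425, 0.81, 0, 0.218],
    [100, 0.425, 0.81, 0, 0.218],
    [100, 0.425, 0.81, 0, 0.218],
  ],
  newtons=25,
)

```text
clock: 1.6
position: [0.4603, -0.0211, 0.2267]
ee_rot: [2.233, 2.209, -0.0]
force: [1.1, -0.0, -0.5]
width: 0.998
gripper_force: 0.0
```

apply_moves(
  commands=[
    [100, 0.02, 0, -0.8, 0],
    [100, 0, 0, -0.8, 0],
    [100, 0, 0, -0.8, 0],
    [100, 0, 0, -0.7, 0],
    [100, 0, 0, -0.34, 0],
    [100, 0, 0, 0, 0],
  ],
)

```text
clock: 2.35
position: [0.4597, -0.0225, 0.019]
ee_rot: [-2.235, -2.204, 0.004]
force: [0.0, 0.3, 0.1]
width: 0.998
gripper_force: 0.0
```

apply_moves(
  commands=[
    [40, 0, 0, 0, 0],
    [20, 0, 0, 0, 0],
    [0, 0, 0, 0, 0],
    [0, 0, 0, 0, 0],
    [0, 0, 0, 0, 0],
    [0, 0, 0, 0, 0],
    [0, 0, 0, 0, 0],
    [0, 0, 0, 0, 0],
  ],
)

```text
clock: 3.35
position: [0.4614, -0.0227, 0.0207]
ee_rot: [2.237, 2.205, 0.001]
force: [-0.4, 0.4, 6.3]
width: 0.598
gripper_force: 25.0
```

apply_moves(
  commands=[
    [0, 0, 0, 0.5, 0],
    [0, 0.56, 0.27, 0, -0.05],
    [0, 0.56, 0.27, 0, -0.05],
    [0, 0.56, 0.28, 0, 0],
    [0, 0.58, 0.28, 0, 0],
    [0, 0, 0, 0, 0],
    [0, 0, 0, 0, 0],
  ],
)

```text
clock: 4.22
position: [0.5954, 0.043, 0.0495]
ee_rot: [-2.29, -2.149, 0.003]
force: [-0.3, 0.3, -4.1]
width: 0.596
gripper_force: 25.0
```

```bash
cat > look.py <<'E'
from m import *
import sys
t=sys.argv[1]
o=observe();print(o['position'],o['ee_rot'],o['force'],o['width'])
for n in('top','scene'):
    im,d,p=grab(n); P=cloud(d,p); np.savez(f'{n}{t}',im=im,d=d)
    im=cv2.convertScaleAbs(im,alpha=1.5)
    u,v=px[n]['corner']; c=im[max(0,v-70):v+90,u-80:u+140,::-1]
    cv2.imwrite(f'pics/{t}_{n}.png',cv2.resize(c,None,fx=3.4,fy=3.4,interpolation=2))
a,b=[cv2.imread(f'pics/{t}_{n}.png') for n in('top','scene')]
cv2.imwrite(f'pics/{t}.png',cv2.resize(np.vstack([a,b]),(412,600),interpolation=3))
E
python3 look.py a
```

```text
[0.59536597 0.04303654 0.04945072] [-2.29041892 -2.14851422  0.00335916] [-0.26922949  0.25432758 -4.1055003 ] 0.5964615883201911
```

View pics/a.png

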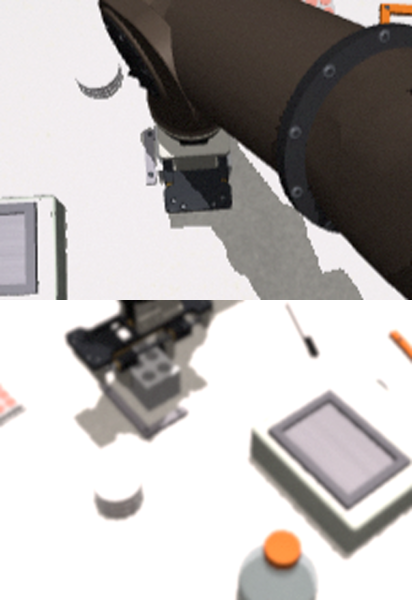

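The block is held level inside the fence corner, (175,360) in the lower panel, and nothing is in the way. I lower it and slide it into the corner.

apply_moves(
  commands=[
    [0, 0, 0, -0.3, 0],
    [0, 0, 0, -0.17, 0],
    [0, 0, 0, 0, 0],
    [0, 0.05, 0.05, 0, 0],
    [0, 0.04, 0.04, 0, 0],
    [0, 0, 0, 0, 0],
  ],
)

```text
clock: 5.08
position: [0.6022, 0.0488, 0.0221]
ee_rot: [2.291, 2.149, -0.0]
force: [0.8, -0.4, -4.4]
width: 0.597
gripper_force: 25.0
```

apply_moves(
  commands=[
    [0, 0, 0, -0.03, 0],
    [0, 0.02, 0.02, 0, 0],
    [0, 0.02, 0.02, 0, 0],
    [0, 0, 0, 0, 0],
  ],
)

```text
clock: 5.58
position: [0.6025, 0.0489, 0.0201]
ee_rot: [-2.292, -2.148, 0.008]
force: [-7.3, -7.7, 3.5]
width: 0.598
gripper_force: 25.0
```

apply_moves(
  commands=[
    [100, 0, 0, 0, 0],
    [100, 0, 0, 0, 0],
    [100, 0, 0, 0, 0],
    [100, 0, 0, 0, 0],
    [100, 0, 0, 0, 0],
    [100, 0, 0, 0, 0],
    [100, 0, 0, 0.6, 0],
    [100, 0, 0, 0.8, 0],
    [100, 0, 0, 0.8, 0],
    [100, 0, 0, 0.8, 0],
    [100, 0, 0, 0, 0],
  ],
)

```text
clock: 6.95
position: [0.6067, 0.0521, 0.2046]
ee_rot: [2.288, 2.146, 0.01]
force: [-0.5, -0.1, -0.0]
width: 1.002
gripper_force: 0.0
```

```bash
python3 look.py b
python3 - <<'E'
from m import *
n='scene';d=np.load('sceneb.npz')['d'];p=imaging.camera_params(n);P=cloud(d,p)
print(rect(P,near(P,(.6022,.0503),.07)&(P[...,2]>.046)&(P[...,2]<.056)))
E
```

```text
[0.60673923 0.05206102 0.20461906] [2.28835181 2.14610981 0.00959767] [-0.50876997 -0.13616966 -0.01650629] 1.0020555651751981
(array([602. ,  49.6]), array([92.8, 57. ]), 86.1, np.int64(434))
```

View pics/b.png

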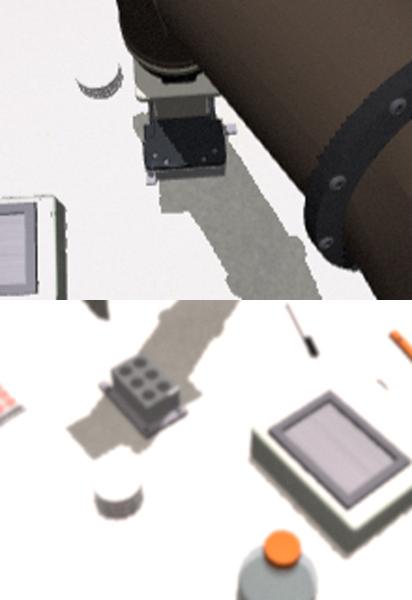

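The block now stands square and free in the corner, (147,390) in the lower panel: its measured centre is (602.0, 49.6) mm at 86.1°. I pick it up again.

apply_moves(
  commands=[
    [100, -0.07, -0.04, -0.8, 0],
    [100, 0, 0, -0.8, 0],
    [100, 0, 0, -0.8, 0],
    [100, 0, 0, -0.5, 0],
    [100, 0, 0, -0.14, 0],
    [100, 0, 0, 0, 0],
  ],
)

```text
clock: 7.8
position: [0.5997, 0.0489, 0.0174]
ee_rot: [-2.29, -2.149, 0.002]
force: [0.2, -0.4, 0.5]
width: 0.999
gripper_force: 0.0
```

apply_moves(
  commands=[
    [40, 0, 0, 0, 0],
    [20, 0, 0, 0, 0],
    [0, 0, 0, 0, 0],
    [0, 0, 0, 0, 0],
    [0, 0, 0, 0, 0],
    [0, 0, 0, 0, 0],
    [0, 0, 0, 0, 0],
  ],
)

```text
clock: 8.68
position: [0.6009, 0.0488, 0.0184]
ee_rot: [2.291, 2.149, 0.001]
force: [1.6, -0.5, 5.1]
width: 0.596
gripper_force: 25.0
```

apply_moves(
  commands=[
    [0, 0, 0, 0.5, 0],
    [0, 0, 0, 0.7, 0],
    [0, 0, 0, 0.8, 0],
    [0, 0, 0, 0, 0],
  ],
)

```text
clock: 9.18
position: [0.6017, 0.0495, 0.1408]
ee_rot: [2.289, 2.147, 0.006]
force: [0.5, 0.4, -4.4]
width: 0.599
gripper_force: 25.0
```

apply_moves(
  commands=[
    [0, -0.27, 0.74, 0, -0.03],
    [0, -0.27, 0.74, 0, 0],
    [0, -0.27, 0.74, 0, 0],
    [0, -0.27, 0.74, 0, 0],
    [0, -0.27, 0.74, 0, 0],
    [0, -0.28, 0.74, 0, 0],
    [0, 0, 0, 0, 0],
    [0, 0, 0, 0, 0],
  ],
)

```text
clock: 10.18
position: [0.5016, 0.314, 0.1361]
ee_rot: [2.307, 2.132, -0.006]
force: [0.3, -1.5, -3.7]
width: 0.598
gripper_force: 25.0
```

Run:
```python
from m import *
for n in('top','scene'):
    im,d,p=grab(n); P=cloud(d,p); print(n,rect(P,near(P,(.504,.316),.09)&(P[...,2]>.168)&(P[...,2]<.178)))
    z=np.load(n+'0.npz')['d']; Q=cloud(z,p); m=near(Q,(.5045,.317),.035); print('floor',np.median(Q[m][:,2]))
    if n=='scene':
        cv2.imwrite('pics/c.png',cv2.resize(cv2.convertScaleAbs(im[130:340,280:500,::-1],alpha=1.4),None,fx=2.5,fy=2.5))
```

```text
top (array([0., 0.]), array([0., 0.]), 0.0, np.int64(0))
floor 0.06994972342392103
scene (array([497.7, 327.1]), array([88. , 67.3]), 34.8, np.int64(122))
floor 0.06970225240572125
```

View pics/c.png

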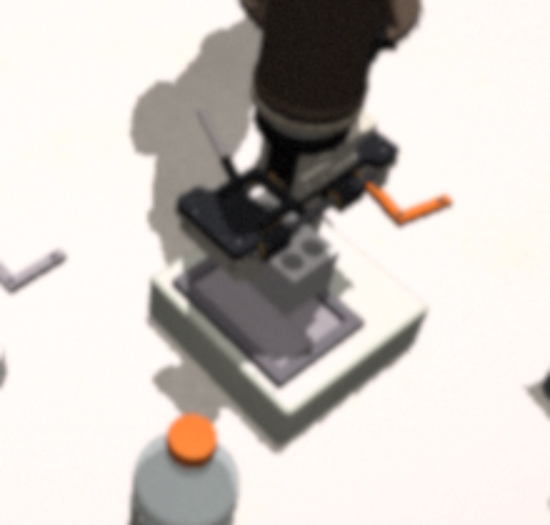

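The block hangs squarely over the recess, (300,260) in the crop, and the floor measures 69.8 mm in both views. I lower it.

apply_moves(
  commands=[
    [0, 0.04, 0.04, -0.3, 0],
    [0, 0, 0, -0.25, 0],
    [0, 0, 0, -0.15, 0],
    [0, 0, 0, -0.06, 0],
    [0, 0, 0, 0, 0],
    [0, 0, 0, 0, 0],
  ],
)

```text
clock: 11.02
position: [0.5051, 0.3179, 0.0928]
ee_rot: [2.307, 2.132, 0.001]
force: [0.4, 0.2, -4.1]
width: 0.599
gripper_force: 25.0
```

apply_moves(
  commands=[
    [0, 0, 0, -0.05, 0],
    [0, 0, 0, -0.025, 0],
    [0, 0, 0, 0, 0],
    [0, 0, 0, 0, 0],
  ],
)

```text
clock: 11.52
position: [0.505, 0.3177, 0.0884]
ee_rot: [2.307, 2.132, 0.001]
force: [-2.6, -3.4, 5.8]
width: 0.599
gripper_force: 25.0
```

Contact with the floor is seen at the expected height. I release and retreat.

apply_moves(
  commands=[
    [100, 0, 0, 0, 0],
    [100, 0, 0, 0, 0],
    [100, 0, 0, 0, 0],
    [100, 0, 0, 0, 0],
    [100, 0, 0, 0, 0],
    [100, 0, 0, 0.6, 0],
    [100, 0, 0, 0.8, 0],
    [100, 0, 0, 0.8, 0],
    [100, 0, -0.9, 0, 0],
    [100, 0, -0.9, 0, 0],
    [100, 0, -0.9, 0, 0],
    [100, 0, 0, 0, 0],
  ],
)

```text
clock: 13.02
position: [0.5054, 0.1502, 0.2197]
ee_rot: [2.314, 2.122, -0.003]
force: [0.1, 0.5, 0.2]
width: 1.001
gripper_force: 0.0
```

Run:
```python
from m import *
print(observe()['position'],observe()['force'])
for n in('top','scene'):
    im,d,p=grab(n); P=cloud(d,p); print(n,rect(P,near(P,(.504,.316),.065)&(P[...,2]>.114)&(P[...,2]<.126)))
    m=near(P,(.504,.316),.065)&(P[...,2]>.114)&(P[...,2]<.126); print('z',np.median(P[m][:,2]))
    print('long',rect(P,near(P,(.459,-.245),.09)&(P[...,2]>.046)&(P[...,2]<.056)))
    if n=='scene':
        cv2.imwrite('pics/d.png',cv2.resize(cv2.convertScaleAbs(im[100:320,230:480,::-1],alpha=1.4),None,fx=2.5,fy=2.5))
```

```text
[0.50540983 0.1502395  0.21965532] [0.08812774 0.53975481 0.19052146]
top (array([503.9, 318.7]), array([91.8, 55.5]), 85.8, np.int64(783))
z 0.11969051176665824
long (array([ 458.9, -247.6]), array([131.6,  55.7]), 81.6, np.int64(1157))
scene (array([505. , 318.3]), array([91.9, 57.3]), 84.9, np.int64(653))
z 0.11925394293324343
long (array([ 460. , -248.9]), array([136.4,  56.3]), 81.3, np.int64(426))
```

View pics/d.png

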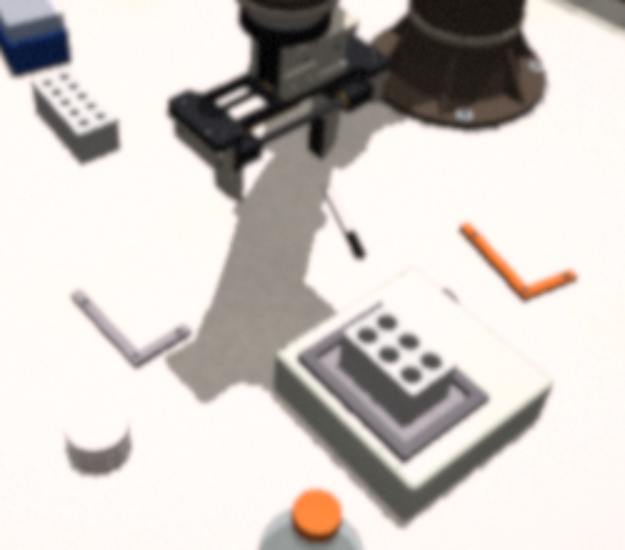

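The block sits flat in the recess, (398,355) in the crop, within 2 mm of centre and aligned. The long block has not moved.

```bash
python3 -c "
from cell import arm
print(arm.sign_off())"
```

```text
the job is handed in; nothing more can be done
None
```

The six-well block was squared in the fence corner and released, then set flat in the heater recess about 2 mm from centre; the longer block was left unmoved, and the job was handed in at about 13 s of the 67 s allowed.

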